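Change the roller mixer to its slowest gear and start it

ROBOT

A 6-joint arm with a two-finger parallel gripper is mounted at the origin on a cart in front of the work surface, level with it; the furniture and walls round the work are solid. World frame = base frame: x ahead of the robot, y to its left, z up, the work surface at z = 0. Lengths are in m, angles in degrees, forces in N, time in s.
With the tool pointing down it reaches from about 0.425 to 0.95 m from the base axis. Payload 14.7 kg.
Tool frame: the origin (TCP) lies between the finger pads, 19 mm behind the fingertips; this is the grasp point; z points along the fingers, y is the line along which they close (so a half turn about z gives the same grasp; the last joint's range is limited). The gripper opens to 85 mm and grips with 20 to 120 N. Pads are 22 mm wide; open, the fingers measure 114 mm over their backs; the gripper's body (76 mm by 85 mm) begins 54 mm behind the grasp point. The pads swing forward as they close: fully open they stand 13 mm farther back than shut.
Start: joints at [62.017, 27.513, 91.461, -0, 61.026, -2.67], TCP at [0.278, 0.588, 0.25] pointing down, gripper open.
Joint ranges: [-157.49, 157.49], [-46.99, 117.5], [13.45, 153.17], [-89.5, 269.5], [5.16, 153.95], [-167.48, 167.48]. Speed limits (degrees/s): [108.29, 108.29, 136.94, 172.46, 172.46, 172.46].

INTERFACE

Orientations are given as [roll, pitch, yaw] about the fixed x, y, z axes, in that order (R = Rz(yaw) Ry(pitch) Rx(roll)).
In Python, from workcell import robot, cams gives the robot as it stands (robot), with the cameras (cams).
- The arm moves only by the shell command python3 shift.py [FORCE], which reads ROWS from standard input. ROWS is a JSON list of rows, 1 to 5 of them, each an object with the fields trans (a list: dx, dy, dz in shares of 0.3 m (1.0 is 0.3 m)), twist (a turn about the tool's z in fractions of the full range, 1 being 180 degrees), jaw (the finger opening in m); a field left out counts as zero (the opening has to be given); each row shifts and turns the commanded pose from where the row before left it, along the tool's axes as they then stand; what a row does not reach is not made up. A row lasts 1/10 s, in which the tool goes at most 0.05 m and 8.59 degrees, less where a joint would pass 70% of its speed; a pose out of reach is approached as far as the arm can. The fingers move at their own pace and stop on an object; FORCE is the grip in N (left out, the last holds). Time passes only in rows, so rows that do not move let the fingers close. It prints the time, the measured TCP pose, the force, the opening and the grip force at its end. A shift or turn number past 1, either way, is cut back to 1. Input that does not fit is refused with a message, and nothing moves.
- robot.observe(): the state, without advancing time (a new reading comes with each control period).
- cams.snapshot(name): name is "scene" or "top" or "wrist"; returns a dict with "color" (384x512x3 uint8, red, green, blue), "vfov" (degrees; the focal length in pixels is half the picture's height over the tangent of half this angle, whatever the lens; pixels are square), "cx", "cy" (the principal point, pixels), "cam_to_world" (4x4, takes a point from camera to world coordinates). Camera axes: x right, y up, looking along -z (the intrinsics and any distortion apply to the point x, -y, -z); pixel columns grow to the right and rows downward; lengths in m; the calibration is good to about 2 mm. A picture is of the moment at which its call begins. There is no depth.
- robot.close_job(): hands the job in; it is judged then, once.
The state is a dict: "time_s": time; "joint_positions": joint angles; "dq": joint speeds; "effort": joint torques, N m; "position": TCP position; "tool_rot": TCP orientation; "ft_force": force on the tool from outside, world axes, zero at the start; "ft_torque": the same for the moment, N m; "width": finger opening in m; "grasp_force": force on a finger pad.
Only numpy, scipy, OpenCV 4.12 (cv2) and the standard library are available. Lean on these libraries where they do the work, as an engineer would, in place of code of your own. Each camera call takes 0.05 s, during which the arm holds its last target. There are 200 camera calls.

TASK

The bottle roller mixer is standing switched off, with its gear lever in the near left slot of the H-gate. With closed fingers, beside the knob and never pinching it, push the lever out of that slot, along the cross channel and fully home into the right-hand slot that is marked with the largest gear-wheel emblem; then press down the raised end of the rocker switch to switch the drive on. Push gently, switch on only once the gear is fully in, and leave the bottle on the rollers and the things round the mixer where they are.

Things in the scene. Friction and masses are not known exactly. Their poses are not given: they have to be found in the camera images.
- mixer: White roller mixer fixed to the worktop, 220 mm deep (its x), 330 mm wide (its y); origin at the centre of its footprint, x away from the robot (far), y left, z up. Left part: four rollers along y, tops 87 mm high, with a bottle on them. Right part (y -165 to -35 mm): drive head, flat top 90 mm high, carrying the H-gate and, 118 mm in front of the gate centre, the rocker switch.
- gate (a point): Centre of the H-gate on top of its steel plate, 100 mm above the worktop (mixer x +40, y -100 mm); axes as the mixer. A cross channel along y, 14 mm wide, joins two slot lines along x, 14 mm wide, 22 mm left and right of centre; each has a far and a near slot, ending 27 mm from the channel's middle. The plate's edges stop the lever's 9 mm stem; it crosses only near lever_along = 0 (+-0.06).
- knob (a point): Centre of the lever's black round knob, 30 mm in diameter. It swings at 100 mm radius about a point 51.5 mm below the plate's top: upright 48.5 mm above the plate, at a slot's end 34 mm. From the gate centre it stands 38 to 40 mm left or right in the slots, 35 mm far or near at their ends. It takes about 3 N to push and stays where it is left. It starts in the near left slot, not always fully in.
- lever_across (a joint): Sideways lean of the lever, rad: -0.414 in the left-hand slots, 0 centre, +0.414 in the right-hand slots (end stops).
- lever_along (a joint): Lengthwise lean of the lever, rad: +0.36 at the far end of a slot, 0 in the cross channel, -0.36 at the near end (end stops).
- emblem_large: Largest of four raised dark steel gear-wheel emblems on the gate plate, 27 mm in diameter, 1.6 mm high (slowest gear); origin at the centre of its underside. It lies just beyond the end of the far right or the near right slot (which one differs), 43 mm from the gate centre in x and 22 mm to the right.
- emblem_small: The smallest emblem, 12 mm in diameter (the fastest gear), at the end of the other right-hand slot; origin as above. The emblems of the left-hand slots are 21 mm (far) and 17 mm (near).
- rocker (a joint): Rocker switch, a grey paddle 44 mm long in the mixer's x, 26 mm wide, on the drive head in front of the gate (hinge at mixer x -78, y -100 mm, 92 mm above the worktop). 0 = off, far end raised (0.18 rad from level); 0.36 = on, far end pressed down to its stop. It takes about 3 to 6 N and stays where it is put.
- rocker_far_end (a point): Point on the top face of the rocker, 18 mm from its hinge towards the far end, where it is pressed: 103 mm above the worktop when off, 97 mm when on.
- bottle_on_rollers: Loose bottle, 48 mm in diameter and 102 mm long, lying along y on the rollers; origin at the centre of its base. To be left alone.
- timer: Loose lab timer, 62x66x18 mm, lying in front of the mixer's left part; origin at its underside. To be left alone.
- marker: Loose marker pen, 134 mm long, lying in front of the mixer's drive head; origin at its underside. To be left alone.
- petri_dish: Loose petri dish, 58 mm across, 14 mm high, to the left of the mixer; origin at its underside. To be left alone.

How it is judged (in metres and radians):
On the way, in this order (a step that is already met when the one before it is completed fails the run):
1. the lever has crossed to the right-hand half of the gate with the switch still off (value of joint lever_across above 0.1 rad and value of joint rocker below 0.12 rad).
2. the lever is fully in the slot that ends at the largest emblem while the rocker is still off (value of joint rocker below 0.12 rad and value of joint lever_across above 0.36 rad and ((x of emblem_large in the frame of mixer above 0.04 m and value of joint lever_along above 0.31 rad) or (x of emblem_large in the frame of mixer below 0.04 m and value of joint lever_along below -0.31 rad))), for 0.2 s.
At the end, for the whole second after the job is handed in: The lever is on the right (lever_across above 0.36 rad), in the slot at whose end the largest emblem lies (lever_along beyond 0.31 of 0.36 rad on that side), the rocker is on (above 0.30 of 0.36 rad), and the bottle, timer, marker and petri dish are within 20 mm of where they were (value of joint rocker above 0.3 rad and value of joint lever_across above 0.36 rad and ((x of emblem_large in the frame of mixer above 0.04 m and value of joint lever_along above 0.31 rad) or (x of emblem_large in the frame of mixer below 0.04 m and value of joint lever_along below -0.31 rad)) and distance of each of bottle_on_rollers, timer, marker, petri_dish from where it was at the start of the episode below 0.02 m); the robot touches nothing.
It fails at once if the drive is switched on while the lever is not fully in the slot of the largest emblem (value of joint rocker above 0.2 rad and not (value of joint lever_across above 0.35 rad and ((x of emblem_large in the frame of mixer above 0.04 m and value of joint lever_along above 0.3 rad) or (x of emblem_large in the frame of mixer below 0.04 m and value of joint lever_along below -0.3 rad)))).
It fails at once if the knob is pinched: the fingers touch it with the knob between them or under them instead of beside them (TCP within 13 mm of the knob's centre, seen from above) (horizontal distance between the grasp point and knob below 0.013 m and contact force between the fingers and mixer above 0.5 N).
It fails at once if the mixer, its lever or its switch is forced: the fingers press on it with more than 50 N (contact force between the fingers and mixer above 50 N).
It fails at once if the bottle, the timer, the marker or the petri dish is lifted or displaced by more than 20 mm (distance of any of bottle_on_rollers, timer, marker, petri_dish from where it was at the start of the episode above 0.02 m).
It also fails if it takes over 50 s, if anything falls off the work surface, if the arm or the gripper's body presses on something with over 40 N, if the wrist force passes 120 N, or if a joint passes its speed limit or range.

## Working session

There is one attempt and no reset: what is moved stays moved. The work goes in short steps, Python scripts to look and compute and a shell command to move; the robot and the scene stay as the last step left them, time stands still between calls to the robot, and variables do not carry over. Pictures are saved under pics/ and viewed, at most 10 in all, crops included, and the job is handed in when it is done.

```bash
ls; mkdir -p pics; python3 - <<'E'
from workcell import robot, cams
import cv2
print(robot.observe())
for n in("top","scene"):
    s=cams.snapshot(n); cv2.imwrite(f"pics/{n}0.png",s["color"][:,:,::-1]); print(n,{k:v for k,v in s.items() if k!="color"})
E
```

```text
pics
shift.py
workcell.py
{'time_s': 0.0, 'joint_positions': array([ 6.20173031e+01,  2.75505610e+01,  9.14940733e+01,  3.95581776e-04,
        6.10269261e+01, -2.66847712e+00]), 'dq': array([-0.0275128 ,  0.02679785, -0.10576705, -0.00713695,  0.07208187,
        0.029433  ]), 'effort': array([ 2.69120363e-03, -9.50640965e+01, -4.30200219e+01,  4.42530409e-04,
        1.19092996e-02, -2.49149203e-06]), 'position': array([0.27770472, 0.58724922, 0.24936229]), 'tool_rot': array([-1.79928533e+02, -3.67708429e-03,  1.54685586e+02]), 'ft_force': array([ 0.7633269 , -0.08597249,  0.89120132]), 'ft_torque': array([-0.03283572, -0.00979801, -0.04704675]), 'grasp_force': 0.0, 'width': 0.08554231692551478}
top {'vfov': 42.28117075567131, 'cx': 254.92849324554766, 'cy': 201.91110177714125, 'cam_to_world': array([[ 0.01302957,  0.98656641, -0.16284027,  0.35604365],
       [-0.9999058 ,  0.01355818,  0.00213527,  0.29428244],
       [ 0.00431441,  0.16279711,  0.98665013,  1.02735827],
       [ 0.        ,  0.        ,  0.        ,  1.        ]])}
scene {'vfov': 50.61563309295923, 'cx': 254.57987913145948, 'cy': 187.23416578828488, 'cam_to_world': array([[-0.60750277,  0.34662926, -0.71469472, -0.15364939],
       [-0.79427757, -0.27412048,  0.54220024,  0.80159619],
       [-0.00796999,  0.89705413,  0.4418488 ,  0.52405218],
       [ 0.        ,  0.        ,  0.        ,  1.        ]])}
```

View pics/top0.png

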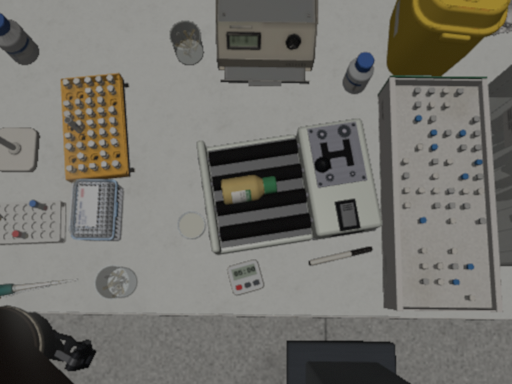

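View pics/scene0.png

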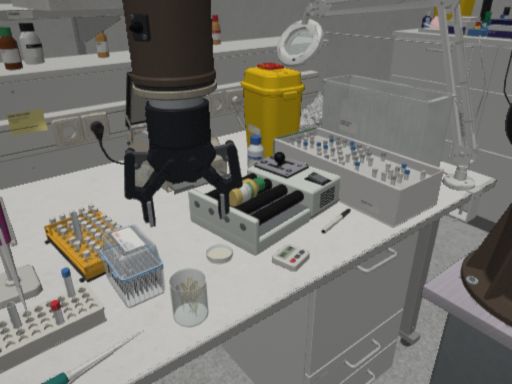

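The top view shows the mixer with its drive head centred at about (340,178), the gate plate at (336,155), the knob at (322,164) and the rocker at (347,213). I'll enlarge the head and compute positions.

```bash
cat >h.py <<'E'
import numpy as np
def ray(s,u,v):
    f=s["color"].shape[0]/2/np.tan(np.radians(s["vfov"]/2)); T=s["cam_to_world"]
    return T[:3,3],T[:3,:3]@np.array([(u-s["cx"])/f,-(v-s["cy"])/f,-1])
def plane(s,u,v,z):
    o,d=ray(s,u,v); return o+d*(z-o[2])/d[2]
def proj(s,p):
    f=s["color"].shape[0]/2/np.tan(np.radians(s["vfov"]/2)); T=s["cam_to_world"]
    c=T[:3,:3].T@(np.asarray(p)-T[:3,3]); return s["cx"]+f*c[0]/-c[2], s["cy"]-f*c[1]/-c[2]
E
python3 - <<'E'
from workcell import robot, cams
import cv2
from h import *
s=cams.snapshot("top"); c=s["color"]
cv2.imwrite("pics/crop1.png",cv2.resize(c[115:240,295:385,::-1],None,fx=4.8,fy=4.8,interpolation=cv2.INTER_CUBIC))
for p in [(203,144),(299,122)]: print(plane(s,*p,.09))
E
```

```text
[0.62380019 0.39499642 0.09      ]
[0.67118225 0.20767706 0.09      ]
```

View pics/crop1.png

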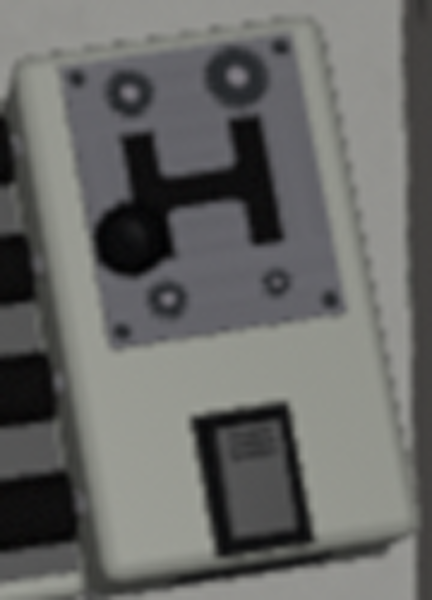

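The largest emblem is the far right one, crop (236,76). The smallest is near right (277,283), and the knob is in the near left slot at (133,238). I'll fit the gate frame from the four emblem centres and check it.

```bash
python3 - <<'E'
from workcell import robot, cams
from h import *
s=cams.snapshot("top")
px=lambda x,y:((x+.5)/4.8-.5+295,(y+.5)/4.8-.5+115)
L=np.array([[43,22],[43,-22],[-43,22],[-43,-22]])/1e3
W=np.array([plane(s,*px(*p),.1015)[:2] for p in [(129,93),(236,76),(167,299),(277,283)]])
c=W.mean(0);A=W-c
H=L.T@A;th=np.arctan2(H[0,1]-H[1,0],H[0,0]+H[1,1])
R=np.array([[np.cos(th),-np.sin(th)],[np.sin(th),np.cos(th)]])
print("gate",c,"yaw",np.degrees(th),"resid mm",(A@R-L)*1e3)
loc=lambda p:(p[:2]-c)@R*1e3
print("knob",loc(plane(s,*px(133,238),.134)))
print("rocker far/near", [loc(plane(s,*px(*p),z)) for p,z in [((240,412),.1),((265,548),.092),((252,485),.095)]])
print("plate corners",[loc(plane(s,*px(*p),.1)) for p in [(65,70),(290,36),(345,310),(113,348)]])
np.savez("g.npz",c=c,R=R,th=th)
E
```

```text
gate [0.60519354 0.1363089 ] yaw 9.760145092180654 resid mm [[-0.03017559 -0.00437387]
 [ 0.25940408  0.03767077]
 [ 0.09525589  0.19869539]
 [-0.32448438 -0.23199229]]
knob [-23.42623783  36.96548879]
rocker far/near [array([-91.97799419,   1.6663023 ]), array([-145.91628619,    0.32838718]), array([-120.77866921,    1.35312537])]
plate corners [array([56.90739173, 45.57000466]), array([ 56.83431291, -47.08890589]), array([-58.05337724, -47.26127056]), array([-58.8198874 ,  46.67015177])]
```

The fit residuals are below 0.4 mm and the plate measures 93x115 mm, which makes sense. The knob is at local (-23,+37) mm, so it is not fully in the slot. First I turn the tool to line up with the gate (tool x = -gate x, tool y = gate y) and close the fingers.

Careful with the scale: shifts go in shares of 0.3 m and turns go in shares of 180 degrees. That gives: -8 degrees / 180 = -0.0444.

```bash
cat >w.py <<'E'
import sys
from workcell import robot, cams
from h import *
from scipy.spatial.transform import Rotation as Ro
g=np.load("g.npz");o=robot.observe();p=o["position"];Rt=Ro.from_euler("xyz",o["tool_rot"],degrees=True).as_matrix()
l=(p[:2]-g["c"])@g["R"]*1e3
print("t",round(o["time_s"],2),"local mm",l.round(1),"z",round(p[2]*1e3,1),"rot",o["tool_rot"].round(2),"F local",(o["ft_force"][:2]@g["R"]).round(1),"Fz",round(o["ft_force"][2],1),"w",round(o["width"],4))
if len(sys.argv)>3:
    t=np.array(sys.argv[1:4],float)/1e3; w=np.r_[g["c"]+g["R"]@t[:2],t[2]]; print("tool delta mm",(Rt.T@(w-p)*1e3).round(1))
E
echo '[{"twist": -0.0444,"jaw": 0},{"twist": -0.0444,"jaw": 0},{"twist": -0.0444,"jaw": 0},{"twist": -0.0444,"jaw": 0},{"twist": -0.0167,"jaw": 0}]' | python3 shift.py 20; echo '[{"jaw": 0},{"jaw": 0}]' | python3 shift.py; python3 w.py -68 37 134
```

```text
time_s: 0.7
position: [0.2779, 0.5875, 0.2498]
tool_rot: [-180.0, -0.0, -170.0]
ft_force: [-0.3, -0.2, -1.7]
width: 0.0121
grasp_force: 0.0
time_s: 0.9
position: [0.2779, 0.5875, 0.2499]
tool_rot: [-180.0, -0.0, -170.4]
ft_force: [1.0, 1.0, -0.3]
width: 0.0003
grasp_force: 0.0
t 0.9 local mm [-246.1  500.2] z 249.9 rot [-1.7999e+02 -1.0000e-02 -1.7043e+02] F local [1.2 0.8] Fz -0.3 w 0.0003
tool delta mm [-179.6 -462.6  115.9]
```

Scaled: -0.046 m / 0.3 = -0.1533, -0.018 m / 0.3 = -0.06.

```bash
echo '[{"trans": [-0.06,-0.1533,0],"jaw": 0},{"trans": [-0.06,-0.1533,0],"jaw": 0},{"trans": [-0.06,-0.1533,0],"jaw": 0},{"trans": [-0.06,-0.1533,0],"jaw": 0},{"trans": [-0.06,-0.1533,0],"jaw": 0}]' | python3 shift.py >/dev/null; echo '[{"trans": [-0.06,-0.1533,0],"jaw": 0},{"trans": [-0.06,-0.1533,0],"jaw": 0},{"trans": [-0.06,-0.1533,0],"jaw": 0},{"trans": [-0.06,-0.1533,0],"jaw": 0},{"trans": [-0.06,-0.1533,0],"jaw": 0}]' | python3 shift.py>/dev/null; echo '[{"jaw": 0},{"jaw": 0}]' | python3 shift.py; python3 w.py -68 37 134
```

```text
time_s: 2.1
position: [0.5331, 0.1634, 0.2499]
tool_rot: [180.0, -0.0, -170.5]
ft_force: [-0.4, 0.0, -0.1]
width: 0.0001
grasp_force: 0.0
t 2.1 local mm [-66.4  38.9] z 249.9 rot [ 1.7999e+02 -1.0000e-02 -1.7055e+02] F local [-0.3  0.1] Fz -0.1 w 0.0001
tool delta mm [  1.5  -1.9 115.9]
```

Scaled: 0.04 m / 0.3 = 0.1333, 0.026 m / 0.3 = 0.0867.

```bash
echo '[{"trans": [0.0067,-0.0067,0.1333],"jaw": 0},{"trans": [0,0,0.1333],"jaw": 0},{"trans": [0,0,0.0867],"jaw": 0},{"trans": [0,0,0.0333],"jaw": 0},{"jaw": 0}]' | python3 shift.py; python3 w.py -49 37 134; python3 - <<'E'
from workcell import robot, cams
import cv2
s=cams.snapshot("scene");t=cams.snapshot("top")
a=cv2.resize(s["color"][120:230,200:350,::-1],(600,440),interpolation=cv2.INTER_CUBIC)
cv2.imwrite("pics/s2.png",a)
E
```

```text
time_s: 2.6
position: [0.5301, 0.1629, 0.1332]
tool_rot: [-180.0, -0.1, -170.3]
ft_force: [-0.1, -0.4, -0.0]
width: -0.0001
grasp_force: 0.0
t 2.6 local mm [-69.5  39. ] z 133.2 rot [-1.8000e+02 -1.3000e-01 -1.7027e+02] F local [-0.2 -0.4] Fz -0.0 w -0.0001
tool delta mm [-20.5  -2.   -0.9]
```

View pics/s2.png

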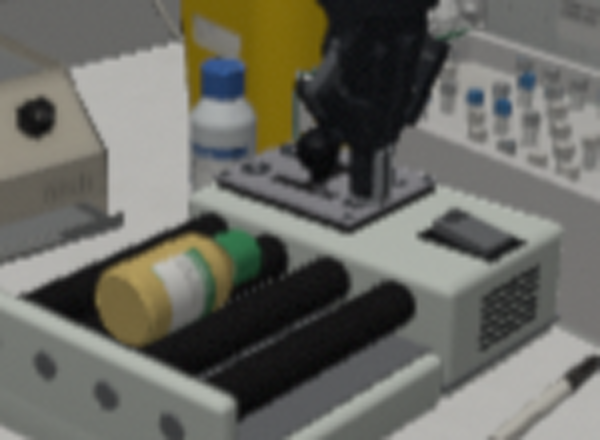

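The closed fingers (crop 370,175) are just on the near side of the knob (318,155), above the plate, and the bottle is well clear. Now I push far (tool -x).

Scaled: -0.005 m / 0.3 = -0.0167, -0.003 m / 0.3 = -0.01.

```bash
echo '[{"trans": [-0.0167,-0.0033,0],"jaw": 0},{"trans": [-0.0167,-0.0033,0],"jaw": 0},{"trans": [-0.0167,0,0],"jaw": 0},{"trans": [-0.01,0,0],"jaw": 0},{"jaw": 0}]' | python3 shift.py>/dev/null; python3 w.py;  echo '[{"trans": [-0.01,0,0],"jaw": 0},{"trans": [-0.01,0,0],"jaw": 0},{"trans": [-0.01,0,0],"jaw": 0},{"trans": [-0.01,0,0],"jaw": 0},{"jaw": 0}]' | python3 shift.py>/dev/null; python3 w.py -26 37 134;
```

```text
t 3.2 local mm [-50.4  36. ] z 134.1 rot [ 1.8000e+02 -1.0000e-02 -1.7033e+02] F local [-0.7  0.2] Fz 0.1 w 0.0001
t 3.7 local mm [-38.1  36. ] z 134.0 rot [ 1.8000e+02  2.0000e-02 -1.7032e+02] F local [-2.5  1.3] Fz 1.1 w 0.0002
tool delta mm [-12.1   1.    0. ]
```

Scaled: -0.003 m / 0.3 = -0.01.

```bash
echo '[{"trans": [-0.01,0,0],"jaw": 0},{"trans": [-0.01,0,0],"jaw": 0},{"trans": [-0.01,0,0],"jaw": 0},{"trans": [-0.01,0,0],"jaw": 0},{"jaw": 0}]' | python3 shift.py>/dev/null; python3 w.py -26 37 134; python3 - <<'E'
from workcell import robot, cams
import cv2
t=cams.snapshot("top")
cv2.imwrite("pics/t3.png",cv2.resize(t["color"][115:215,295:385,::-1],None,fx=5,fy=5,interpolation=cv2.INTER_CUBIC))
E
```

```text
t 4.2 local mm [-26.1  35.9] z 134.0 rot [-1.8000e+02  3.0000e-02 -1.7032e+02] F local [-0.4 -0.1] Fz 1.8 w 0.0001
tool delta mm [-0.1  1.1 -0. ]
```

View pics/t3.png

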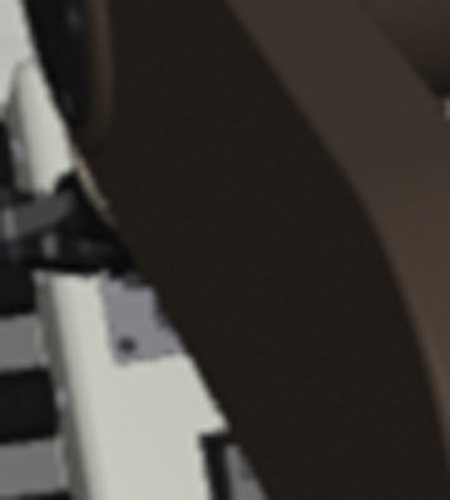

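The top view is blocked by the arm, so I back off, check the knob in the scene view, and check the bottle's clearance numerically.

Scaled: 0.02 m / 0.3 = 0.0667, 0.012 m / 0.3 = 0.04.

```bash
echo '[{"trans": [0.04,0,0],"jaw": 0},{"trans": [0.02,0.0667,0],"jaw": 0},{"trans": [0,0.0667,0],"jaw": 0},{"jaw": 0}]' | python3 shift.py>/dev/null; python3 w.py 0 76 134; python3 - <<'E'
from workcell import robot, cams
import cv2
from h import *
g=np.load("g.npz")
t=cams.snapshot("top"); print("cap",(plane(t,277,184,.115)[:2]-g["c"])@g["R"]*1e3)
s=cams.snapshot("scene")
for q in[(0,39,140),(6,39,140),(-6,39,140)]:
    u,v=proj(s,np.r_[g["c"]+g["R"]@np.array(q[:2])/1e3,q[2]/1e3]); print(q,(u-240)*8,(v-130)*8)
cv2.imwrite("pics/s4.png",cv2.resize(s["color"][130:200,240:330,::-1],None,fx=8,fy=8,interpolation=cv2.INTER_CUBIC))
E
```

```text
t 4.65 local mm [-45.4  77.6] z 134.1 rot [ 1.7998e+02  2.0000e-02 -1.7023e+02] F local [0.3 0.4] Fz -0.2 w -0.0001
tool delta mm [-45.4  -1.6   0.1]
cap [-43.55300037 124.26926972]
(0, 39, 140) 253.03783408210438 184.71033746463695
(6, 39, 140) 238.95971511037715 180.19169676460092
(-6, 39, 140) 267.2151018256036 189.26080185336218
```

View pics/s4.png

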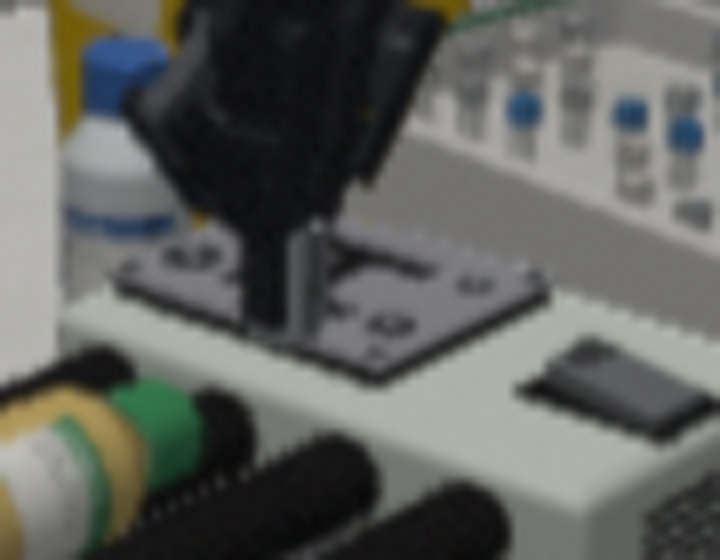

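The knob is hidden behind the fingers. The bottle cap is at local y 124, so there is room. I move beside the knob on the left and push right, watching the force.

Scaled: -0.025 m / 0.3 = -0.0833, -0.02 m / 0.3 = -0.0667.

```bash
echo '[{"trans": [-0.0833,0,0],"jaw": 0},{"trans": [-0.0667,0,0],"jaw": 0},{"trans": [0,-0.01,0],"jaw": 0},{"trans": [0,-0.01,0],"jaw": 0},{"jaw": 0}]' | python3 shift.py>/dev/null; python3 w.py; echo '[{"trans": [0,-0.01,0],"jaw": 0},{"trans": [0,-0.01,0],"jaw": 0},{"trans": [0,-0.01,0],"jaw": 0},{"jaw": 0}]' | python3 shift.py>/dev/null; python3 w.py;echo '[{"trans": [0,-0.01,0],"jaw": 0},{"trans": [0,-0.01,0],"jaw": 0},{"jaw": 0}]' | python3 shift.py>/dev/null; python3 w.py
```

```text
t 5.25 local mm [-0.6 69. ] z 133.8 rot [-1.7999e+02 -6.0000e-02 -1.7035e+02] F local [-0.3 -0.2] Fz -1.1 w 0.0003
t 5.65 local mm [ 0.3 60.9] z 134.4 rot [ 1.7998e+02  3.0000e-02 -1.7032e+02] F local [-0.3  4.1] Fz 3.7 w 0.0001
t 5.95 local mm [ 0.5 54.9] z 134.4 rot [ 1.7998e+02  4.0000e-02 -1.7032e+02] F local [-1.6  5.2] Fz 5.5 w -0.0001
```

```bash
python3 - <<'E'
from workcell import robot, cams
import cv2
s=cams.snapshot("wrist")
cv2.imwrite("pics/w5.png",s["color"][:,:,::-1])
E
```

```text
(no output)
```

View pics/w5.png

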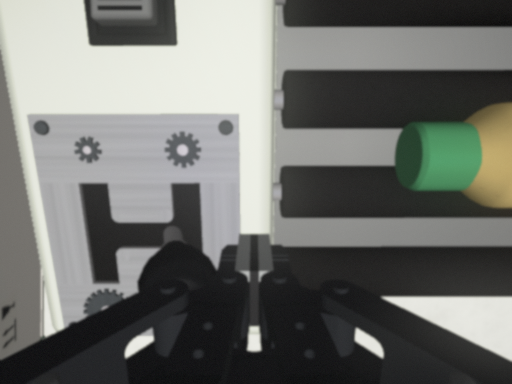

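The wrist view shows the stem at (173,235) inside the cross channel, with the fingers on the left side of the knob. I keep pushing right.

Scaled: -0.004 m / 0.3 = -0.0133.

```bash
echo '[{"trans": [0,-0.0133,0],"jaw": 0},{"trans": [0,-0.0133,0],"jaw": 0},{"trans": [0,-0.0133,0],"jaw": 0},{"trans": [0,-0.0133,0],"jaw": 0},{"jaw": 0}]' | python3 shift.py>/dev/null; python3 w.py; echo '[{"trans": [0,-0.0133,0],"jaw": 0},{"trans": [0,-0.0133,0],"jaw": 0},{"trans": [0,-0.0133,0],"jaw": 0},{"trans": [0,-0.0133,0],"jaw": 0},{"jaw": 0}]' | python3 shift.py>/dev/null; python3 w.py;echo '[{"trans": [0,-0.0133,0],"jaw": 0},{"trans": [0,-0.0133,0],"jaw": 0},{"trans": [0,-0.0133,0],"jaw": 0},{"trans": [0,-0.0133,0],"jaw": 0},{"jaw": 0}]' | python3 shift.py>/dev/null; python3 w.py
```

```text
t 6.5 local mm [ 2.4 39.2] z 136.6 rot [ 179.95    0.3  -170.32] F local [-1.6  8.6] Fz 32.0 w -0.0001
t 7.0 local mm [ 2.7 22.5] z 136.9 rot [-180.      0.33 -170.32] F local [-0.4  3.3] Fz 33.0 w -0.0005
t 7.5 local mm [1.2 6.2] z 134.9 rot [-1.7998e+02  1.4000e-01 -1.7032e+02] F local [2.1 0.1] Fz 10.5 w 0.0001
```

Fz went up to 33 N around mid-crossing. Most likely the sloping finger links rode on the knob's top while it stood upright. I raise by 6 mm before going on.

Scaled: -0.003 m / 0.3 = -0.01, 0.001 m / 0.3 = 0.0033.

```bash
echo '[{"trans": [0,0.0033,-0.01],"jaw": 0},{"trans": [0,0,-0.01],"jaw": 0},{"jaw": 0}]' | python3 shift.py>/dev/null; python3 w.py; echo '[{"trans": [0,-0.0133,0],"jaw": 0},{"trans": [0,-0.01,0],"jaw": 0},{"trans": [0,-0.01,0],"jaw": 0},{"jaw": 0}]' | python3 shift.py>/dev/null; python3 w.py;echo '[{"trans": [0,-0.01,0],"jaw": 0},{"trans": [0,-0.0067,0],"jaw": 0},{"jaw": 0}]' | python3 shift.py>/dev/null; python3 w.py
```

```text
t 7.8 local mm [0.2 7.8] z 140.2 rot [-179.99   -0.   -170.31] F local [-0.  0.] Fz 1.0 w 0.0002
t 8.2 local mm [ 0.2 -2.5] z 139.8 rot [-1.8000e+02 -2.0000e-02 -1.7034e+02] F local [0.7 1.9] Fz -0.4 w 0.0002
t 8.5 local mm [ 0.3 -7.4] z 140.0 rot [-1.8000e+02 -1.0000e-02 -1.7033e+02] F local [-0.   1.8] Fz -1.2 w 0.0002
```

Scaled: -0.002 m / 0.3 = -0.0067.

```bash
echo '[{"trans": [0,-0.0067,0],"jaw": 0},{"trans": [0,-0.0067,0],"jaw": 0},{"jaw": 0}]' | python3 shift.py>/dev/null; python3 w.py;  echo '[{"trans": [0,-0.0067,0],"jaw": 0},{"jaw": 0}]' | python3 shift.py>/dev/null; python3 w.py; python3 - <<'E'
from workcell import robot, cams
import cv2
s=cams.snapshot("wrist")
cv2.imwrite("pics/w6.png",s["color"][:,:,::-1])
E
```

```text
t 8.8 local mm [  0.3 -11.3] z 140.0 rot [-180.      0.   -170.32] F local [0.8 3.5] Fz -1.4 w 0.0001
t 9.0 local mm [  0.2 -13.1] z 139.9 rot [ 1.7998e+02 -1.0000e-02 -1.7032e+02] F local [-0.1  4.9] Fz -2.6 w 0.0003
```

View pics/w6.png

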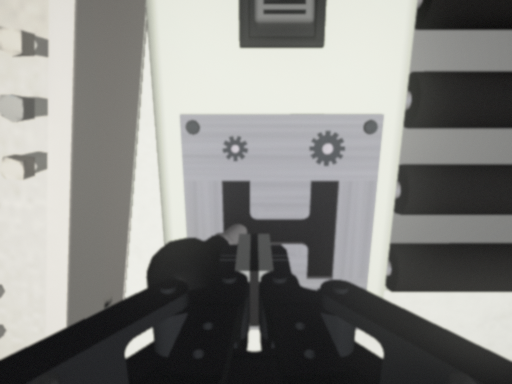

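The stem (236,232) is in the right-hand slot line (222–250). Now I go round to the near side and push far. The emblem at the far right is the largest.

Scaled: 0.022 m / 0.3 = 0.0733, -0.02 m / 0.3 = -0.0667.

```bash
echo '[{"trans": [0,0.02,0],"jaw": 0},{"trans": [0.0733,0.0067,0],"jaw": 0},{"trans": [0.0733,0,0],"jaw": 0},{"trans": [0,-0.0667,0],"jaw": 0},{"trans": [0,-0.0467,0.01],"jaw": 0}]' | python3 shift.py>/dev/null; echo '[{"trans": [-0.0133,0,0],"jaw": 0},{"trans": [-0.0133,0,0],"jaw": 0},{"trans": [-0.0133,0,0],"jaw": 0},{"jaw": 0}]' | python3 shift.py>/dev/null; python3 w.py; echo '[{"trans": [-0.0133,0,0],"jaw": 0},{"trans": [-0.0133,0,0],"jaw": 0},{"trans": [-0.0133,0,0],"jaw": 0},{"trans": [-0.0133,0,0],"jaw": 0},{"jaw": 0}]' | python3 shift.py>/dev/null; python3 w.py 9 -39 137
```

```text
t 9.95 local mm [-30.8 -38.7] z 137.0 rot [ 1.800e+02  4.000e-02 -1.703e+02] F local [-0.  1.] Fz 0.1 w 0.0002
t 10.45 local mm [-15.2 -39. ] z 137.0 rot [ 1.8000e+02  1.0000e-02 -1.7031e+02] F local [-1.6  0.1] Fz 1.2 w 0.0
tool delta mm [-24.2   0.1  -0. ]
```

Scaled: -0.004 m / 0.3 = -0.0133.

```bash
echo '[{"trans": [-0.0133,0,0],"jaw": 0},{"trans": [-0.0133,0,0],"jaw": 0},{"trans": [-0.0133,0,0],"jaw": 0},{"trans": [-0.0133,0,0],"jaw": 0},{"jaw": 0}]' | python3 shift.py>/dev/null; python3 w.py; echo '[{"trans": [-0.01,0,0],"jaw": 0},{"trans": [-0.0067,0,0],"jaw": 0},{"jaw": 0}]' | python3 shift.py>/dev/null; python3 w.py;echo '[{"trans": [-0.0067,0,0],"jaw": 0},{"jaw": 0}]' | python3 shift.py>/dev/null; python3 w.py;
```

```text
t 10.95 local mm [  0.8 -39.1] z 136.9 rot [-1.8000e+02  2.0000e-02 -1.7031e+02] F local [-1.2  0.1] Fz -0.8 w 0.0002
t 11.25 local mm [  5.5 -39.1] z 136.9 rot [-180.      0.   -170.32] F local [-2.2  0.3] Fz -1.9 w -0.0003
t 11.45 local mm [  7.4 -39.1] z 137.0 rot [-1.8000e+02  1.0000e-02 -1.7031e+02] F local [-2.8  0.6] Fz -1.8 w -0.0001
```

Scaled: -0.0015 m / 0.3 = -0.005.

```bash
echo '[{"trans": [-0.005,0,0],"jaw": 0},{"jaw": 0}]' | python3 shift.py>/dev/null; python3 w.py; echo '[{"trans": [-0.005,0,0],"jaw": 0},{"jaw": 0}]' | python3 shift.py>/dev/null; python3 w.py
```

```text
t 11.65 local mm [  8.7 -39.1] z 136.9 rot [ 1.8000e+02 -2.0000e-02 -1.7031e+02] F local [-4.   0.7] Fz -1.1 w -0.0001
t 11.85 local mm [  9.7 -39. ] z 136.7 rot [ 1.8000e+02 -8.0000e-02 -1.7031e+02] F local [-4.8  1.1] Fz -2.1 w 0.0002
```

Scaled: -0.0015 m / 0.3 = -0.005.

```bash
echo '[{"trans": [-0.005,0,0],"jaw": 0},{"jaw": 0}]' | python3 shift.py>/dev/null; python3 w.py; echo '[{"trans": [-0.005,0,0],"jaw": 0},{"jaw": 0}]' | python3 shift.py>/dev/null; python3 w.py
```

```text
t 12.05 local mm [ 10.6 -39. ] z 136.5 rot [ 1.7999e+02 -1.5000e-01 -1.7031e+02] F local [-8.3  0.6] Fz -0.3 w 0.0001
t 12.25 local mm [ 11.6 -39. ] z 136.3 rot [ 179.99   -0.21 -170.31] F local [-10.1  -0.1] Fz -1.8 w 0.0001
```

Force has risen to about 10 N, which suggests the stop. I back off to above the rocker and check the knob in the scene view against its predicted position.

Scaled: 0.03 m / 0.3 = 0.1, 0.026 m / 0.3 = 0.0867.

```bash
echo '[{"trans": [0.0667,0,0],"jaw": 0},{"trans": [0.1,0.0333,-0.0333],"jaw": 0},{"trans": [0.1,0.05,-0.0333],"jaw": 0},{"trans": [0.0867,0.0467,0],"jaw": 0},{"jaw": 0}]' | python3 shift.py>/dev/null; python3 w.py -94 0 126; python3 - <<'E'
from workcell import robot, cams
import cv2
from h import *
g=np.load("g.npz")
s=cams.snapshot("scene"); im=cv2.resize(s["color"][130:200,240:330,::-1],None,fx=8,fy=8,interpolation=cv2.INTER_CUBIC)
for a in(.36,.30,.2):
    x=100*np.sin(a); th=.414; z=100*np.cos(a)*np.cos(th)-51.5; q=np.array([x,-39])/1e3
    u,v=proj(s,np.r_[g["c"]+g["R"]@q,.1+z/1e3]); u,v=(u-240+.5)*8,(v-130+.5)*8; print(a,round(z,1),u,v)
    if a==.36: cv2.circle(im,(int(u),int(v)),4,(0,0,255),1)
cv2.imwrite("pics/s7.png",im)
E
```

```text
t 12.75 local mm [-95.2   1.2] z 157.6 rot [ 1.7999e+02 -3.0000e-02 -1.7026e+02] F local [0.3 0.5] Fz 0.0 w 0.0002
tool delta mm [-1.2 -1.2 31.6]
0.36 34.2 326.7087910874352 117.79767392869189
0.3 36.0 339.54365354798574 116.71429897351209
0.2 38.2 361.6177317299089 116.97999687527795
```

View pics/s7.png

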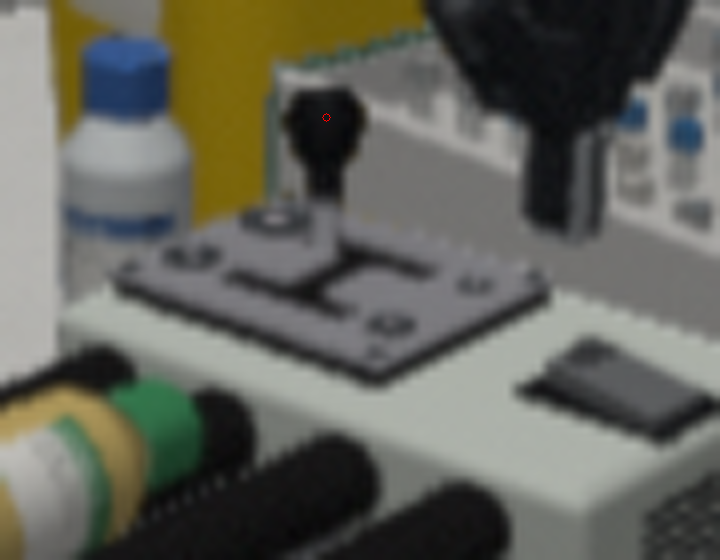

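The knob centre at (325,120) matches the fully home prediction of (327,118), and the rocker's far end (590,350) is still raised. I press down.

Scaled: 0.015 m / 0.3 = 0.05, 0.014 m / 0.3 = 0.0467.

```bash
echo '[{"trans": [-0.0033,-0.0033,0.05],"jaw": 0},{"trans": [0,0,0.0467],"jaw": 0},{"trans": [0,0,0.01],"jaw": 0},{"jaw": 0}]' | python3 shift.py>/dev/null; python3 w.py; echo '[{"trans": [0,0,0.0067],"jaw": 0},{"trans": [0,0,0.0067],"jaw": 0},{"trans": [0,0,0.0067],"jaw": 0},{"jaw": 0}]' | python3 shift.py>/dev/null; python3 w.py;echo '[{"trans": [0,0,0.0067],"jaw": 0},{"jaw": 0}]' | python3 shift.py>/dev/null; python3 w.py
```

```text
t 13.2 local mm [-91.   -1.2] z 124.8 rot [-180.     -0.   -170.33] F local [0.2 0.1] Fz 0.1 w 0.0002
t 13.6 local mm [-91.1  -1. ] z 119.2 rot [-1.8000e+02  7.0000e-02 -1.7031e+02] F local [1.  0.4] Fz 3.8 w 0.0003
t 13.8 local mm [-91.5  -0.9] z 117.0 rot [ 1.8000e+02  3.0000e-02 -1.7031e+02] F local [ 1.2 -0.4] Fz 3.7 w 0.0003
```

Scaled: 0.0015 m / 0.3 = 0.005.

```bash
echo '[{"trans": [0,0,0.005],"jaw": 0},{"jaw": 0}]' | python3 shift.py>/dev/null; python3 w.py; echo '[{"trans": [0,0,0.0033],"jaw": 0},{"jaw": 0}]' | python3 shift.py>/dev/null; python3 w.py
```

```text
t 14.0 local mm [-91.6  -0.9] z 115.4 rot [ 1.8000e+02  1.0000e-02 -1.7031e+02] F local [ 3.2 -0. ] Fz 2.4 w -0.0
t 14.2 local mm [-91.5  -1. ] z 114.7 rot [-1.8000e+02  3.0000e-02 -1.7031e+02] F local [ 2.  -0.3] Fz 9.2 w 0.0
```

Scaled: 0.001 m / 0.3 = 0.0033.

```bash
echo '[{"trans": [0,0,0.0033],"jaw": 0},{"jaw": 0}]' | python3 shift.py>/dev/null; python3 w.py; echo '[{"trans": [0,0,-0.1],"jaw": 0},{"trans": [0,0,-0.1333],"jaw": 0},{"trans": [0,0,-0.1333],"jaw": 0},{"jaw": 0},{"jaw": 0}]' | python3 shift.py>/dev/null; python3 w.py; python3 - <<'E'
from workcell import robot, cams
import cv2
s=cams.snapshot("scene")
cv2.imwrite("pics/s8.png",cv2.resize(s["color"][130:200,240:330,::-1],None,fx=8,fy=8,interpolation=cv2.INTER_CUBIC))
E
```

```text
t 14.4 local mm [-91.4  -0.9] z 114.3 rot [ 1.8000e+02  5.0000e-02 -1.7031e+02] F local [-0.7 -0.8] Fz 22.6 w 0.0
t 14.9 local mm [-92.   -0.9] z 223.9 rot [-1.8000e+02  3.0000e-02 -1.7031e+02] F local [-0.4  0.2] Fz -0.1 w 0.0002
```

View pics/s8.png

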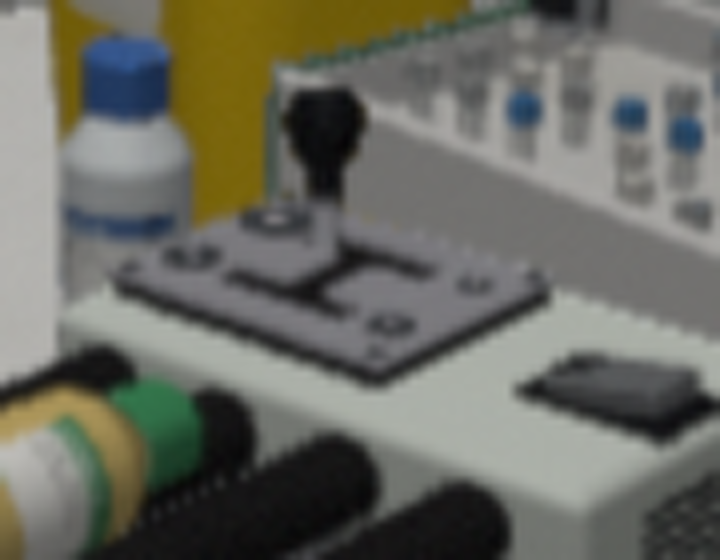

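The rocker's far end (580,365) is now down and its near end (695,385) is up. The knob is still home at (325,120), the bottle hasn't moved, and the robot is clear. I hand the job in.

```bash
python3 -c "
from workcell import robot, cams
print(robot.close_job())"
```

```text
the job is handed in; nothing more can be done
None
```

The lever was pushed from the near left slot into the far right slot, the one with the largest emblem; the rocker was then pressed on and the job handed in at about 15 s. The last picture showed both in place and the bottle unmoved; the hand-in returned no verdict.

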